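# Hold the panel holder's spring jaw open at the 100 mm mark

### The arm

A 6-joint arm with a two-finger parallel gripper is mounted at the origin on the work surface. World frame = base frame: x ahead of the robot, y to its left, z up, the work surface at z = 0. Lengths are in m, angles in rad, forces in N, time in s.
With the tool pointing down it reaches from about 0.35 to 0.775 m from the base axis. Payload 7.3 kg.
Tool frame: the origin (TCP) lies on the centre line of the jaws, within the pads' length; the fingertips stand ahead of it and the grasp point (between the pads) lies 11 mm behind it (robot.nose_length is the z of the fingertips in the tool frame, in m); z points along the fingers, y is the line along which they close (so a half turn about z gives the same grasp; the last joint's range is limited). The gripper opens to 92 mm and grips with 3 to 60 N. Pads are 19 mm wide; open, the fingers measure 130 mm over their backs; the gripper's body (75 mm by 190 mm) begins 47 mm behind the grasp point.
Start: joints at [-0.146, 0.342, 1.524, -0, 1.275, -0.146], TCP at [0.525, 0, 0.235] pointing down, gripper open.
Joint ranges: [-2.53, 2.53], [-0.77, 2.02], [0.04, 2.7], [-1, 4.14], [0.28, 2.66], [-3.11, 3.11]. Speed limits (rad/s): [2.57, 2.57, 3.14, 3.14, 3.14, 3.14].

### API

Orientations are given as [roll, pitch, yaw] about the fixed x, y, z axes, in that order (R = Rz(yaw) Ry(pitch) Rx(roll)).
In Python, from cell import robot, cams gives the robot as it stands. The module is installed in compiled form; this text tells all that it offers.
- The arm moves only by the tool carry_out, never from a script. Its argument "deltas" is a list of rows, each a list of 7 numbers: the shift along the tool's x, y, z in cm, then the turn, a rotation vector about the tool's x, y, z in rad, then the opening, from 0 (shut) to 1 (fully open). A call has exactly 8 rows; each row shifts and turns the commanded pose from where the row before left it, along the tool's axes as they then stand; what a row does not reach is not made up. A row lasts 1/12 s, in which the tool goes at most 41.7 mm and 7.16 degrees, less where a joint would pass 70% of its speed; a pose out of reach is approached as far as the arm can. A call is refused whole if a number of a shift passes 4.17 or a number of a turn 0.125, either way. A call with a gripper value outside its range is refused whole. The fingers move at their own pace and stop on an object; "force" is the grip in N (left out, the last holds). Time passes only in rows, so rows that do not move let the fingers close, or fill a call up. It gives the time, the measured TCP pose, the force, the opening and the grip force at its end, in the units of the state.
- robot.observe(): the state, without advancing time (a new reading comes with each control period).
- cams.read_camera(name): name is "scene" or "side" or "wrist"; returns a dict with "image" (384x512x3 uint8, blue, green, red), "depth" (384x512 float32, m along the optical axis (not along the pixel's ray), 0 where there is no reading), "fx", "fy", "cx", "cy" (pixels), "world_to_cam" (4x4, takes a point from world to camera coordinates). Camera axes: x right, y up, looking along -z (the intrinsics and any distortion apply to the point x, -y, -z); pixel columns grow to the right and rows downward; lengths in m; the calibration is good to about 2 mm. A picture is of the moment at which its call begins.
- robot.hand_in(): hands the job in; it is judged then, once.
The state is a dict: "time": time; "qpos": joint angles; "qvel": joint speeds; "joint_efforts": joint torques, N m; "tool_pos": TCP position; "tool_rot": TCP orientation; "contact_force": force on the tool from outside, world axes, zero at the start; "torque": the same for the moment, N m; "opening": finger opening in m; "grip_force": force on a finger pad.
Only numpy, scipy, OpenCV 4.12 (cv2) and the standard library are available. Lean on these libraries where they do the work, as an engineer would, in place of code of your own. Each camera call takes 0.05 s, during which the arm holds its last target. There are 200 camera calls.

### The job

The panel holder on the bench has a spring jaw on a telescoping arm. Squeeze the lock button in the side of the jaw's grip to free the arm, draw it straight out to the 100 mm mark on its scale, and finish still holding it there with the button squeezed, so that I can lay my painting panel in. Don't disturb the bottle, the paint can, the marker tub or the panel.

Things in the scene. Friction and masses are not known exactly. Their poses are not given: they have to be found in the camera images.
- holder: bench panel holder screwed to the table: grey foot 150 x 170 x 10, short post with a clamp hand wheel (to x = -52, below the tube), level aluminium outer tube along y, 32 wide, top 91 high, y = -92 to 70; fixed jaw plate (80 wide) at the -y end, spring jaw at the +y end. Origin: centre of the foot's underside; z up; the spring jaw draws out along holder +y
- jaw (a joint): how far the telescoping arm with spring jaw and grip is drawn out (m): 0 fully in (start), 0.100 at the 100 mm mark, 0.130 end stop. A spring pulls it in with 5 N at 0, 7 N at 0.1, friction about 1 N. A ratchet stops it moving out unless the lock button is squeezed; inward it always runs, so it shuts by itself when let go
- button (a joint): lock button, steel-faced block 26 (y) x 28 high in the holder's +x side of the grip, moving along holder -x, travels with the jaw (m): 0 out, 0.010 fully in. Its spring pushes out with 3 N at 0, 9 N fully in. The arm is free to draw out with the button 0.004 or more in
- grip (a point): squeeze point at the middle of the grip, moves with the jaw; 100 high, holder x = 0, y = 116 with the jaw in. Squeeze here from above across holder x: rubber finger rest at x = -17, button face at x = +27 out, +17 fully in (44 wide, 34 squeezed, then centred here). Axes as the holder's; friction about 0.8 or more
- grip_top (a point): centre of the top of the grip, a grey upright block 30 (x) x 56 (y) x 60 high, 62 to 122 above the table, holder y = 114 with the jaw in; moves with the jaw. Beside it towards -y stands the jaw plate, 80 wide in x, 60 to 126 high, its outer face 30 from point grip; the grip's outer end is 26 from point grip towards +y
- collar_mark (a point): top edge of the outer face of the black collar at the outer tube's mouth, where the scale is read; fixed, holder x = 0, y = 70, 94 high. The steel inner tube has short dark lines on top every 10 mm, full-width ones at 0, 50 and 100 mm; the 100 mm line, the last full-width one to come out, is level with this face when joint jaw is 0.100
- panel: bare wooden painting panel 130 x 240 x 12, lying loose on the far part of the table; origin centre of its underside; leave it alone
- bottle: clear water bottle, 64 across, 200 high, loose; origin centre of its underside; leave it alone
- can: plain metal paint can, 84 across, 100 high, loose; origin centre of its underside; leave it alone
- tub: white tub of marker pens, 100 across, 165 high over the pens, loose; origin centre of its underside; leave it alone

How it is judged:
By the outcome, as a careful person would: the job done as asked, in the order asked, and still so for the second after the job is handed in, while the arm keeps its last pose, push and grip.
It also fails if it takes over 29 s, if anything falls off the work surface, if the arm or the gripper's body presses on something with over 40 N, if the wrist force passes 120 N, or if a joint passes its speed limit or range.

## Working session

There is one attempt and no reset: what is moved stays moved. The work goes in short steps, Python scripts to look and compute and a tool call to move; the robot and the scene stay as the last step left them, time stands still between calls to the robot, and variables do not carry over. Pictures are saved under pics/ and viewed, at most 10 in all, crops included, and the job is handed in when it is done.

Besides the shell and the picture viewer there is one more tool, called after "Request:" by a JSON object that holds its "name" and its "arguments". carry_out: Moves the arm, as the interface text tells. Its arguments: {"type":"object","properties":{"deltas":{"type":"array","items":{"type":"array","items":{"type":"number"}}},"force":{"type":"number"}},"required":["deltas"]}

```bash
mkdir -p pics
cat > h.py <<'E'
import numpy as np,cv2
from cell import robot,cams
def pts(c):
    d=c["depth"];v,u=np.mgrid[:d.shape[0],:d.shape[1]]
    P=np.stack([(u-c["cx"])/c["fx"]*d,-(v-c["cy"])/c["fy"]*d,-d,np.ones_like(d)],-1)
    return (P@np.linalg.inv(c["world_to_cam"]).T)[...,:3]
E
python3 - <<'E'
from h import *
ims=[]
for n in("scene","side"):
    c=cams.read_camera(n);np.savez("%s0.npz"%n,**c)
    cv2.imwrite("pics/%s0.png"%n,c["image"]);print(n,c["fx"],(c["depth"]>0).mean(),np.linalg.inv(c["world_to_cam"]).round(3))
print(robot.observe(),robot.nose_length)
E
```

```text
scene 353.6934942090928 0.9961598714192709 [[ 0.856 -0.432  0.284  0.885]
 [ 0.517  0.723 -0.459 -0.485]
 [-0.007  0.539  0.842  1.   ]
 [ 0.     0.     0.     1.   ]]
side 353.7670551955973 0.9960174560546875 [[ 0.983  0.101 -0.151  0.429]
 [-0.181  0.581 -0.794 -0.758]
 [ 0.007  0.808  0.589  0.68 ]
 [ 0.     0.     0.     1.   ]]
{'time': 0.1, 'qpos': array([-1.46031682e-01,  3.42645272e-01,  1.52490310e+00, -1.92660425e-05,
        1.27539392e+00, -1.45980715e-01]), 'qvel': array([ 4.49646243e-04, -1.15932312e-03, -3.51150978e-03, -4.72955229e-05,
       -8.41765557e-04, -9.39909518e-04]), 'joint_efforts': array([ 1.49919495e-03, -4.32001984e+01, -2.44694173e+01,  7.19219679e-02,
        5.25739230e-02, -9.79429342e-05]), 'tool_pos': array([5.24656904e-01, 5.03110658e-05, 2.34124905e-01]), 'tool_rot': array([-3.14025469e+00, -1.78094615e-04,  1.57075086e+00]), 'contact_force': array([-0.19516759,  0.52984107,  0.39314687]), 'torque': array([ 0.04123688,  0.03677969, -0.02020738]), 'grip_force': 0.0, 'opening': 0.0916600120359908} 0.008
```

View pics/scene0.png

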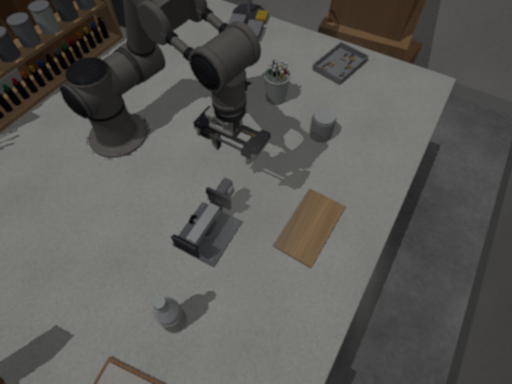

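View pics/side0.png

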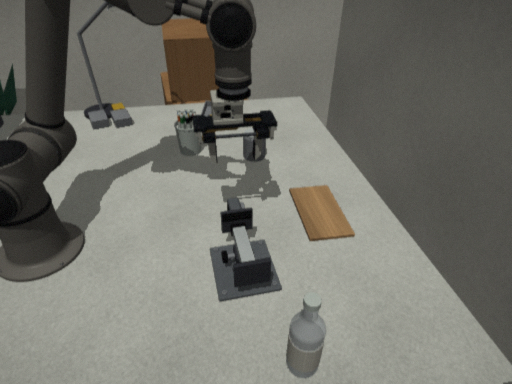

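Scene view: holder foot near (210,235), grip near (226,188), and the jaw draws towards the upper right. The panel is at (310,228), can (322,125), tub (277,85) and bottle (170,312). In the side view the grip is at (236,205) and the tube runs from (250,265) to (238,230). Next I measure with depth.

Run:
```python
from h import *
for n,box in(("scene",(165,170,250,270)),("side",(205,190,285,300))):
    c=dict(np.load(n+"0.npz"));P=pts(c);x0,y0,x1,y1=box
    Q=P[y0:y1,x0:x1].reshape(-1,3);B=c["image"][y0:y1,x0:x1].reshape(-1,3)
    t=Q[abs(P[y0:y1,x0:x1,2].ravel()-.091)<.004]; g=B.sum(1)
    tb=Q[(abs(Q[:,2]-.091)<.004)&(g>300)]
    print(n,"tube",len(tb),tb.mean(0).round(4) if len(tb) else 0)
    if len(tb)>5:
        m=cv2.minAreaRect((tb[:,:2]*1000).astype(np.float32));print(m)
    hi=Q[(Q[:,2]>.112)&(Q[:,2]<.135)]
    k,l,s,ce=cv2.connectedComponentsWithStats(((P[...,2]>.112)&(P[...,2]<.135)).astype(np.uint8))
    for i in range(1,k):
        if s[i,4]>15 and x0<=ce[i][0]<x1 and y0<=ce[i][1]<y1:
            p=P[l==i];print(" hi",ce[i].round(),s[i,4],p.mean(0).round(4),cv2.minAreaRect((p[:,:2]*1000).astype(np.float32)))
    f=Q[(Q[:,2]>.006)&(Q[:,2]<.014)]
    print(" foot",cv2.minAreaRect((f[:,:2]*1000).astype(np.float32)))
    cv2.imwrite(f"pics/{n}c.png",cv2.resize(c["image"][y0:y1,x0:x1],None,fx=5,fy=5,interpolation=cv2.INTER_CUBIC))
c=dict(np.load("scene0.npz"));P=pts(c)
for nm,u,v in(("can",322,118),("tub",277,85),("bottle",162,300),("panel",310,228)):print(nm,P[v,u].round(3))
```

```text
scene tube 375 [ 0.5195 -0.169   0.0899]
((518.9324951171875, -166.12527465820312), (29.837888717651367, 127.62774658203125), 2.645813226699829)
 hi [221. 190.] 345 [ 0.5178 -0.064   0.1204] ((515.087158203125, -53.8016357421875), (80.60298156738281, 72.59976196289062), 3.225935697555542)
 hi [185. 243.] 172 [ 0.5267 -0.2532  0.1222] ((523.7872924804688, -251.2984161376953), (80.80106353759766, 16.88767433166504), 3.5023274421691895)
 foot ((520.8430786132812, -159.57217407226562), (149.31619262695312, 170.81285095214844), 2.826181173324585)
side tube 459 [ 0.5181 -0.1626  0.0916]
((518.2369384765625, -158.86534118652344), (31.84305763244629, 115.84449005126953), 2.3920369148254395)
 hi [236. 209.] 427 [ 0.5147 -0.0684  0.1216] ((513.4447021484375, -54.96295166015625), (78.9957275390625, 73.38444519042969), 3.0814948081970215)
 hi [252. 264.] 310 [ 0.5215 -0.2566  0.1223] ((522.0711669921875, -254.28536987304688), (79.08075714111328, 13.5941162109375), 3.3220674991607666)
 foot ((518.4584350585938, -159.79884338378906), (150.3999481201172, 172.51913452148438), 2.7355663776397705)
can [0.644 0.368 0.099]
tub [0.436 0.422 0.111]
bottle [ 0.598 -0.411  0.199]
panel [0.784 0.014 0.012]
```

Request:
{"name": "carry_out", "arguments": {"deltas": [[-1.1,-0.3,0,0,0,0,1],[-1.1,-0.3,0,0,0,0,1],[-1.1,-0.3,0,0,0,0,1],[-1.1,-0.17,0,0,0,0,1],[0,0,1.5,0,0,-0.047,1],[0,0,1.5,0,0,0,1],[0,0,1,0,0,0,1],[0,0,0,0,0,0,1]], "force": 25}}

```text
time: 0.77
tool_pos: [0.513, -0.0446, 0.1927]
tool_rot: [-3.138, -0.001, 1.617]
contact_force: [-0.4, -0.0, 0.0]
opening: 0.0917
grip_force: 0.0
```

Run:
```python
from h import *
o=robot.observe();print(o['time'],o['tool_pos'],o['tool_rot'],o['contact_force'])
c=cams.read_camera("wrist");P=pts(c);cv2.imwrite("pics/w1.png",c["image"])
m=((P[...,2]>.114)&(P[...,2]<.132)).astype(np.uint8)
k,l,s,ce=cv2.connectedComponentsWithStats(m)
for i in range(1,k):
    if s[i,4]>100:p=P[l==i];print(ce[i].round(),s[i],p.mean(0).round(4),cv2.minAreaRect((p[:,:2]*1000).astype(np.float32)))
```

```text
0.7667 [ 0.51299883 -0.04462674  0.19272459] [-3.13774129e+00 -1.04032944e-03  1.61652038e+00] [-3.88716729e-01 -3.55847586e-04  9.47028480e-04]
[254. 216.] [ 205  166   99   84 4247] [ 0.5116 -0.0562  0.1215] ((511.007080078125, -50.82537841796875), (79.74893951416016, 67.67694091796875), 2.9064998626708984)
```

View pics/w1.png

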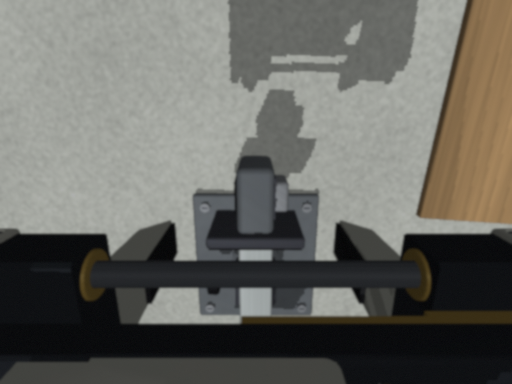

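The wrist view shows the grip block at (255,190) with the button on its right at (281,193) and the jaw plate at (255,235), all between the fingers. I'll measure the grip top and its end more closely.

Run:
```python
from h import *
c=cams.read_camera("wrist");P=pts(c)
m=(P[...,2]>.117)&(P[...,2]<.124);m[:160]=0;m[208:]=0;m[:,:200]=0;m[:,310:]=0
p=P[m];print(len(p),p.min(0),p.max(0),cv2.minAreaRect((p[:,:2]*1000).astype(np.float32)))
for y in(-.045,-.035,-.025):
    q=p[abs(p[:,1]-y)<.003];print(y,q[:,0].min(),q[:,0].max(),np.median(q[:,2]))
n=(P[...,2]>.085)&(P[...,2]<.1165);n[:160]=0;n[208:]=0;n[:,:265]=0;n[:,310:]=0
b=P[n];print("button",len(b),b.min(0),b.max(0),np.median(b,0))
# same grip top in fixed cams
for nm in("scene","side"):
    P=pts(dict(np.load(nm+"0.npz")))
    q=P[(P[...,2]>.117)&(P[...,2]<.125)&(abs(P[...,1]+.04)<.02)&(abs(P[...,0]-.515)<.05)]
    print(nm,len(q),q.min(0),q.max(0))
```

```text
1499 [ 0.49562264 -0.05126437  0.11700585] [ 0.52704079 -0.01704957  0.12286882] ((510.9967956542969, -33.96980285644531), (30.650081634521484, 33.269344329833984), 2.5285143852233887)
-0.045 0.4962072407911231 0.5267255089078411 0.12098115744770635
-0.035 0.49594217386245754 0.5261722282453088 0.12086612161883466
-0.025 0.4957154238844036 0.5256037767324988 0.12088454371393964
button 473 [ 0.51876462 -0.05152782  0.08616083] [ 0.53829542 -0.01654297  0.11642574] [ 0.53149155 -0.0358139   0.11261732]
scene 107 [ 0.50012447 -0.05997272  0.11713597] [ 0.52915665 -0.0202262   0.12371005]
side 112 [ 0.49746165 -0.05997801  0.11703598] [ 0.53476947 -0.02095179  0.12452974]
```

Request:
{"name": "carry_out", "arguments": {"deltas": [[0,0,1.6,0,0,0,1],[0,0,1.6,0,0,0,1],[0,0,1.6,0,0,0,1],[0,0,1.6,0,0,0,1],[0,0,1.6,0,0,0,1],[0,0,1.5,0,0,0,1],[0,0,0.7,0,0,0,1],[0,0,0,0,0,0,1]]}}

```text
time: 1.53
tool_pos: [0.514, -0.0439, 0.0921]
tool_rot: [-3.14, -0.0, 1.618]
contact_force: [-0.2, -0.4, -0.3]
opening: 0.0918
grip_force: 0.0
```

Request:
{"name": "carry_out", "arguments": {"deltas": [[0,0,0,0,0,0,0.55],[0,0,0,0,0,0,0.52],[0,0,0,0,0,0,0.5],[0,0,0,0,0,0,0.48],[0,0,0,0,0,0,0.46],[0,0,0,0,0,0,0.44],[0,0,0,0,0,0,0.42],[0,0,0,0,0,0,0.4]], "force": 25}}

```text
time: 2.2
tool_pos: [0.5153, -0.044, 0.093]
tool_rot: [3.139, 0.0, 1.618]
contact_force: [4.8, 0.8, -1.5]
opening: 0.0432
grip_force: 2.3
```

Request:
{"name": "carry_out", "arguments": {"deltas": [[0,0,0,0,0,0,0.4],[0,0,0,0,0,0,0.38],[0,0,0,0,0,0,0.36],[0,0,0,0,0,0,0.3],[0,0,0,0,0,0,0.2],[0,0,0,0,0,0,0.1],[0,0,0,0,0,0,0],[0,0,0,0,0,0,0]]}}

```text
time: 2.87
tool_pos: [0.5123, -0.044, 0.0929]
tool_rot: [-3.138, -0.0, 1.619]
contact_force: [-7.5, -1.0, 7.7]
opening: 0.033
grip_force: 25.0
```

Request:
{"name": "carry_out", "arguments": {"deltas": [[0,0,0,0,0,0,0],[0,0,0,0,0,0,0],[0,0,0,0,0,0,0],[0,0,0,0,0,0,0],[0,0,0,0,0,0,0],[0,0,0,0,0,0,0],[0,0,0,0,0,0,0],[0,0,0,0,0,0,0]]}}

```text
time: 3.53
tool_pos: [0.5123, -0.0441, 0.0929]
tool_rot: [-3.137, -0.0, 1.619]
contact_force: [-8.6, -0.9, 7.3]
opening: 0.033
grip_force: 25.0
```

Request:
{"name": "carry_out", "arguments": {"deltas": [[0,-0.1,-0.1,0,0,0,0],[0.2,-0.07,0,0,0,0,0],[0.4,0,0,0,0,0,0],[0.6,0,0,0,0,0,0],[0.6,0,0,0,0,0,0],[0.6,0,0,0,0,0,0],[0.4,0,0,0,0,0,0],[0.2,0,0,0,0,0,0]]}}

```text
time: 4.2
tool_pos: [0.5108, -0.0146, 0.093]
tool_rot: [-3.14, 0.001, 1.619]
contact_force: [-1.0, -5.6, -5.9]
opening: 0.0326
grip_force: 25.0
```

Request:
{"name": "carry_out", "arguments": {"deltas": [[0.3,0,0.05,0,0,0,0],[0.7,0,0,0,0,0,0],[1.0,0,0,0,0,0,0],[1.2,0,0,0,0,0,0],[1.2,0,0,0,0,0,0],[1.0,0,0,0,0,0,0],[0.7,0,0,0,0,0,0],[0.3,0,0,0,0,0,0]]}}

```text
time: 4.87
tool_pos: [0.5079, 0.0495, 0.093]
tool_rot: [-3.141, 0.002, 1.619]
contact_force: [-0.5, -8.1, -1.9]
opening: 0.0328
grip_force: 25.0
```

Run:
```python
from h import *
o=robot.observe();print(o['time'],o['tool_pos'],o['contact_force'],o['opening'])
ims=[]
for n in("scene","side"):
    c=cams.read_camera(n);np.savez("%s1.npz"%n,**c);P=pts(c)
    M=c["world_to_cam"]@np.array([.516,-.05,.09,1]);u=c["cx"]+c["fx"]*M[0]/-M[2];v=c["cy"]-c["fy"]*M[1]/-M[2]
    u,v=int(u),int(v);print(n,u,v)
    ims.append(cv2.resize(c["image"][v-37:v+38,u-25:u+25],None,fx=8,fy=8,interpolation=cv2.INTER_CUBIC))
cv2.imwrite("pics/s1.png",np.hstack(ims))
c=cams.read_camera("wrist");cv2.imwrite("pics/w2.png",c["image"])
```

```text
4.8667 [0.50786813 0.0494596  0.09299801] [-0.46783829 -8.14108682 -1.89710309] 0.03284644201410293
scene 224 191
side 235 213
```

View pics/s1.png

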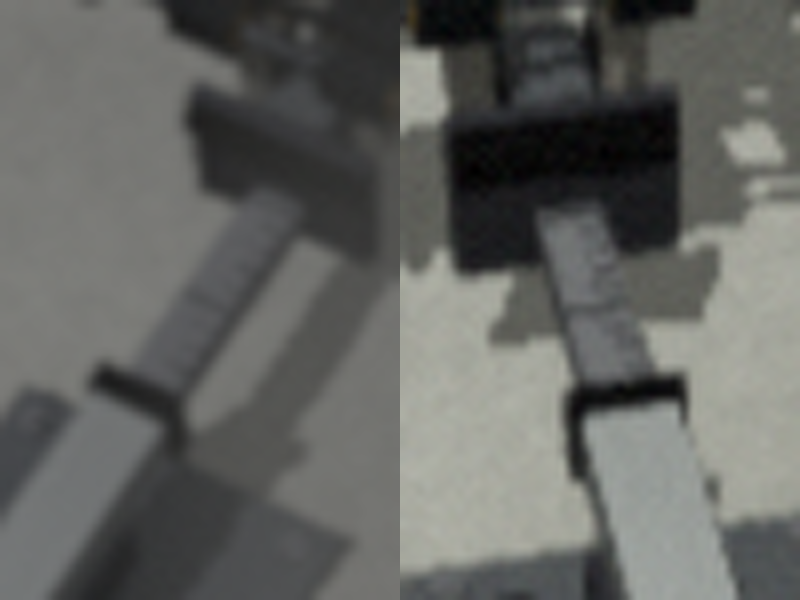

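View pics/w2.png

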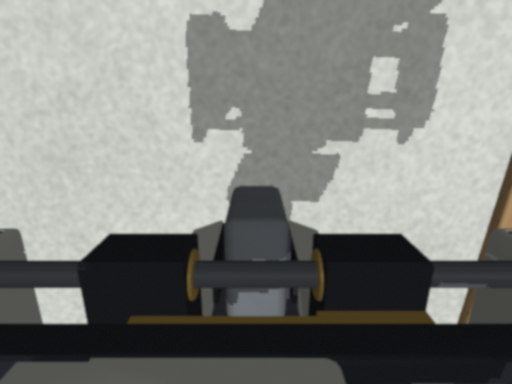

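The crop shows the inner tube out with the 50 mm full-width line at (585,305) in the side half, about 44 mm from the collar's mouth at (630,385). The wrist view shows both pads closed on the grip at (255,270). I'll go the last 6.4 mm and then verify against the start images.

Request:
{"name": "carry_out", "arguments": {"deltas": [[0.1,0,0,0,0,0,0],[0.15,0,0,0,0,0,0],[0.15,0,0,0,0,0,0],[0.14,0,0,0,0,0,0],[0.1,0,0,0,0,0,0],[0,0,0,0,0,0,0],[0,0,0,0,0,0,0],[0,0,0,0,0,0,0]]}}

```text
time: 5.68
tool_pos: [0.5076, 0.0552, 0.093]
tool_rot: [-3.141, 0.002, 1.618]
contact_force: [-1.0, -6.6, -2.0]
opening: 0.0329
grip_force: 25.0
```

Run:
```python
from h import *
a=.048;Y=np.array([-np.sin(a),np.cos(a)]);X=np.array([Y[1],-Y[0]])
o=robot.observe();print(o['time'],o['tool_pos'],o['contact_force'],o['opening'])
ims=[]
for n in("scene","side"):
    c2=cams.read_camera(n);np.savez("%s2.npz"%n,**c2)
    for c in(dict(np.load(n+"0.npz")),dict(np.load(n+"1.npz")),c2):
        P=pts(c);w=P[...,:2]-[.5195,-.1597];s=w@Y;t=w@X
        m=(P[...,2]>.096)&(P[...,2]<.118)&(abs(t)<.034)&(s>.05)&(s<.185)
        # plate inner face: first face met going +y
        v=s[m];v=v[v<np.percentile(v,2)+.008];print(n,len(v),np.median(v).round(4))
    M=c["world_to_cam"]@np.array([.515,-.06,.09,1]);u=int(c["cx"]+c["fx"]*M[0]/-M[2]);v=int(c["cy"]-c["fy"]*M[1]/-M[2])
    print(u,v);ims.append(cv2.resize(c["image"][v-25:v+25,u-25:u+25],None,fx=8,fy=8,interpolation=cv2.INTER_CUBIC))
im=np.hstack(ims);cv2.imwrite("pics/s2.png",cv2.convertScaleAbs(im,alpha=1.5))
```

```text
5.6833 [0.50764726 0.05518138 0.09301153] [-0.97696028 -6.55413735 -1.99608181] 0.03285437726109156
scene 49 0.0713
scene 55 0.1656
scene 49 0.171
222 194
side 136 0.0728
side 114 0.1663
side 9 0.0634
235 216
```

View pics/s2.png

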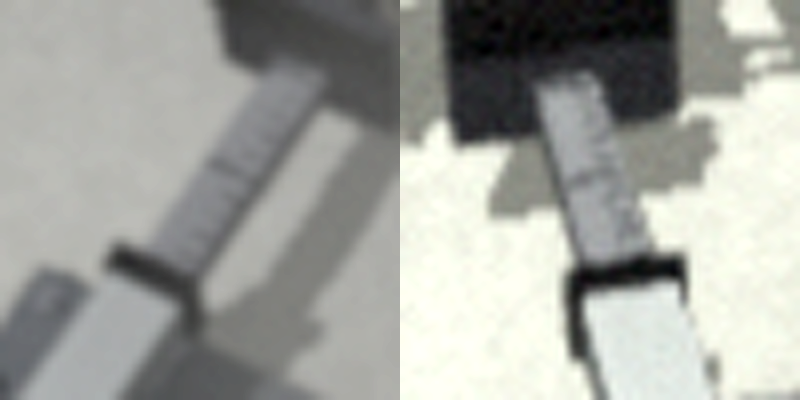

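The crop shows the 50 mm full-width line at scene (222,165) and side (590,178), and the collar's front edge at about side (630,262). I'll cast both lines onto the tube top and redo the side plate check.

Run:
```python
from h import *
a=.048;Y=np.array([-np.sin(a),np.cos(a)]);X=np.array([Y[1],-Y[0]])
for n,(u0,v0),line,col in(("scene",(222,194),(222,165),(155,253)),("side",(235,216),(190,178),(224,262))):
    c=dict(np.load(n+"2.npz"));P=pts(c);w=P[...,:2]-[.5195,-.1597];s=w@Y;t=w@X
    m=(abs(t)<.006)&(s>.085)&(s<.15)&(P[...,2]>.07)&(P[...,2]<.1);zt=np.median(P[m][:,2])
    T=np.linalg.inv(c["world_to_cam"])
    def ray(q,z):
        u=u0-25+(q[0]-3.5)/8;v=v0-25+(q[1]-3.5)/8
        d=T[:3,:3]@[(u-c["cx"])/c["fx"],-(v-c["cy"])/c["fy"],-1];p=T[:3,3]+d*(z-T[2,3])/d[2];h=p[:2]-[.5195,-.1597];return h@X,h@Y
    print(n,"ztop",zt,"line",ray(line,zt),"collar",ray(col,.094))
    for k in "012":
        P=pts(dict(np.load(n+k+".npz")));w=P[...,:2]-[.5195,-.1597];s=w@Y;t=w@X
        f=(P[...,2]>.1)&(P[...,2]<.118)&(abs(t)<.034)&(s>(.055 if k=="0" else .14))&(s<(.085 if k=="0" else .181))
        print(k,f.sum(),np.median(s[f]).round(4))
```

```text
scene ztop 0.08464402288907258 line (np.float64(-0.004657940524152069), np.float64(0.12069115502769294)) collar (np.float64(-0.0032010787527317858), np.float64(0.07104361734846405))
0 45 0.0713
1 51 0.1652
2 45 0.171
side ztop 0.08684622624765498 line (np.float64(-0.002323819169210083), np.float64(0.11902995315430442)) collar (np.float64(-0.0008991682744624489), np.float64(0.06748187063340783))
0 118 0.0726
1 106 0.1663
2 103 0.1716
```

Plate travel (99.7 and 99.0 mm), tool travel (99.3 mm) and the scale line all agree, so I'll nudge 0.6 mm outwards.

Request:
{"name": "carry_out", "arguments": {"deltas": [[0.03,0,0,0,0,0,0],[0.03,0,0,0,0,0,0],[0,0,0,0,0,0,0],[0,0,0,0,0,0,0],[0,0,0,0,0,0,0],[0,0,0,0,0,0,0],[0,0,0,0,0,0,0],[0,0,0,0,0,0,0]]}}

```text
time: 6.45
tool_pos: [0.5076, 0.0556, 0.093]
tool_rot: [-3.141, 0.002, 1.618]
contact_force: [-0.6, -7.6, -2.6]
opening: 0.033
grip_force: 25.0
```

```bash
python3 -c "
from cell import robot
print(robot.observe()['tool_pos']);print(robot.hand_in())"
```

```text
[0.50761635 0.05558649 0.09301489]
the job is handed in; nothing more can be done
None
```

I handed the job in with the jaw drawn out to the 100 mm mark (about 99.7 mm by tool travel), still gripped at 25 N with the button fully squeezed; the arm stayed clear of the bottle, can, tub and panel.

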